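# Latch the key cutter's guard and hold its run lever half-way

### The arm

A 7-joint arm with a two-finger parallel gripper is mounted at the origin on the work surface. World frame = base frame: x ahead of the robot, y to its left, z up, the work surface at z = 0. Lengths are in m, angles in rad, forces in N, time in s.
With the tool pointing down it reaches from about 0.4 to 0.85 m from the base axis. Payload 10.4 kg.
Tool frame: the origin (TCP) lies on the centre line of the jaws, within the pads' length; the fingertips stand 11 mm ahead of it and the grasp point (between the pads) lies 8 mm behind it; z points along the fingers, y is the line along which they close (so a half turn about z gives the same grasp; the last joint's range is limited). The gripper opens to 87 mm and grips with 3 to 60 N. Pads are 19 mm wide; open, the fingers measure 117 mm over their backs; the gripper's body (75 mm by 190 mm) begins 51 mm behind the grasp point.
Start: joints at [-1.326, 0.332, -0.065, 1.46, 0.022, 1.35, -0.088], TCP at [0.165, 0.603, 0.234] pointing down, gripper open.
Joint ranges: [-2.6, 2.6], [-0.5, 2.12], [-1.47, 1.34], [0.16, 2.42], [-1.27, 4.41], [0.06, 2.06], [-2.6, 2.6]. Speed limits (rad/s): [2.22, 2.22, 2.79, 2.79, 3.14, 3.14, 3.14].

### API

Orientations are given as a unit quaternion [x, y, z, w].
In Python, from bench import r gives the robot as it stands.
- The arm moves only by the shell command python3 -m pendant 'ROWS' [OPENING] [FORCE]. ROWS is JSON, a list of rows, each a list of 4 numbers: the shift along the tool's x, y, z in m, then the turn about the tool's z in rad. A call has 1 to 8 rows; each row shifts and turns the commanded pose from where the row before left it, along the tool's axes as they then stand; what a row does not reach is not made up. A row lasts 1/12 s, in which the tool goes at most 41.7 mm and 7.16 degrees, less where a joint would pass 70% of its speed; a pose out of reach is approached as far as the arm can. A call with a gripper value outside its range is refused whole. OPENING is the opening, from 0 (shut) to 1 (fully open), set as the call begins (- or left out, the last holds). The fingers move at their own pace and stop on an object; FORCE is the grip in N (left out, the last holds). Time passes only in rows, so rows that do not move let the fingers close. It gives the time, the measured TCP pose, the force, the opening and the grip force at its end, in the units of the state.
- r.read_state(): the state, without advancing time (a new reading comes with each control period).
- r.camera(name): name is "scene" or "top" or "wrist"; returns a dict with "img" (480x640x3 uint8, red, green, blue), "camera_matrix" (3x3 intrinsics, pixels), "dist_coeffs" ([k1, k2, p1, p2, k3] as OpenCV has them; the pictures are not rectified), "xyz" and "attitude" of the camera in the world. Camera axes: x right, y down, z forward; pixel columns grow to the right and rows downward; lengths in m; the calibration is good to about 2 mm. A picture is of the moment at which its call begins. There is no depth.
- r.close_job(): hands the job in; it is judged then, once.
Trained networks look in the newest picture that a camera, given by its name, has taken for a name from the list of things; names that differ only in an ending like _2 or _b are one class to them, and where a whole thing is asked for, a point or a joint stands for the part that bears it (a point fixed in the world has none). Each returns a list of dicts, best first, with "score" (0 to 1); they miss things now and then, are a little off and sometimes report something else, mostly with a low value. They report only what shows in the picture. A call takes as long as a camera call.
- r.outline_of(thing, camera): "mask" (480x640 bool, what is visible of it) and "bbox" ([centre column, centre row, width, height] in pixels, round what is visible of it).
The state is a dict: "time": time; "joint_positions": joint angles; "joint_vel": joint speeds; "joint_torque": joint torques, N m; "ee_pos": TCP position; "eef_rot": TCP orientation; "ft_force": force on the tool from outside, world axes, zero at the start; "torque": the same for the moment, N m; "width": finger opening in m; "grip_force": force on a finger pad.
Only numpy, scipy, OpenCV 4.12 (cv2) and the standard library are available. Lean on these libraries where they do the work, as an engineer would, in place of code of your own. Each camera call takes 0.05 s, during which the arm holds its last target. There are 200 camera calls.

### The job

Get the key-cutting machine running: swing the guard's hook bar fully home into its keeper and only then press the sprung hand lever's pad half-way down, to where the pad is level. Never push the lever to the bottom, because it cuts out there just as it does when let go. Keep it at half-way for at least three seconds, and finish while still holding it there, with the hook still home and the padlock, screwdriver and key box left where they are.

Things in the scene. Friction and masses are not known exactly. Their poses are not given: they have to be found in the camera images.
- guard_hook (a joint): Angle (rad) of the flat steel hook bar on top of the key-cutting machine; it turns level about an upright pivot. 0 = home in the keeper, against its stop; grows to 1.6 as the bar swings open, counter-clockwise from above, out over the machine's front (robot side). Starts 0.65 to 1.2 open. Stays where it is left; about 1 N sideways at the knob turns it.
- hook_pivot (a point): On the bar's pivot axis at the bar's top face, 152 mm above the bench. Machine axes: x away from the robot, y to the machine's left seen from the robot, z up. Open by angle a, the bar points along (-sin a, cos a). Bar 14 mm wide, 6 mm thick, 120 mm long. The grey housing and clear guard under it are 140 mm high above the bench; their front lies 15 to 25 mm from here towards -x.
- hook_knob (a point): Upright steel knob near the free end of the hook bar, 16 mm in diameter, 36 mm tall, 115 mm from the pivot; this point is its middle, about 170 mm above the bench, 18 mm above the bar's top face. Its axes turn with the bar: y along the bar away from the pivot; pushing the knob along its +x closes the hook.
- hold_lever (a joint): Angle (rad) of the sprung dead-man hand lever: 0 = released, up; 0.25 = half-way, pad level; 0.5 = bottom stop. A spring returns it to 0. Pressed at the pad's centre it takes about 4 N to start, 9 N at half-way and 14 N at the bottom.
- lever_pad (a point): Square black rubber pad on the hand lever's end, 50 x 50 x 8 mm; this point is the centre of its top face, z square to it (tilted 0.25 rad when released), y as the machine's. Top centre about 143 mm above the bench released, 121 half-way, 99 at the bottom. The lever sits at the left or right end of the machine's front ledge; a grey tray of key blanks, 22 mm high, takes the other end.
- lever_hinge (a point): On the hand lever's level hinge axis, 110 mm above the bench; axes as those of the machine (x away from the robot, y along the hinge, z up). At half-way the pad's centre lies at (-90, 0, 11) mm from here.
- padlock: Bystander: brass padlock with a steel shackle, lying flat on the middle of the machine's front ledge (40 mm above the bench); 65 x 44 x 20 mm, origin under its middle.
- screwdriver: Bystander: screwdriver lying on the bench to the left of the machine; origin under its middle.
- key_box: Bystander: closed cardboard box of keys, 100 x 60 x 37 mm, on the bench to the right of the machine; origin under its middle.
- keeper (a point): Middle of the C-shaped steel keeper on top of the clear guard, 70 mm from hook_pivot along the machine's +y; 20 mm wide, its top 162 mm above the bench, its mouth open towards -x (the robot). Axes as hook_pivot.

How it is judged:
By the outcome, as a careful person would: the job done as asked, in the order asked, and still so for the second after the job is handed in, while the arm keeps its last pose, push and grip.
It also fails if it takes over 48 s, if anything falls off the work surface, if the arm or the gripper's body presses on something with over 40 N, if the wrist force passes 120 N, or if a joint passes its speed limit or range.

## Working session

There is one attempt and no reset: what is moved stays moved. The work goes in short steps, Python scripts to look and compute and a shell command to move; the robot and the scene stay as the last step left them, time stands still between calls to the robot, and variables do not carry over. Pictures are saved under pics/ and viewed, at most 10 in all, crops included, and the job is handed in when it is done.

```bash
ls; mkdir -p pics; python3 - <<'E'
from bench import r
import cv2
s=r.read_state(); print(s)
for c in ("scene","top"):
    d=r.camera(c); cv2.imwrite(f"pics/{c}0.png",d["img"][:,:,::-1]); print(c,d["camera_matrix"],d["dist_coeffs"],d["xyz"],d["attitude"])
    for t in ("hook_knob","guard_hook","lever_pad","hold_lever","keeper","padlock","screwdriver","key_box"):
        print(t,[(round(o["score"],2),[round(float(v)) for v in o["bbox"]]) for o in r.outline_of(t,c)[:2]])
E
```

```text
pics
{'time': 0.0, 'joint_positions': array([-1.32562315,  0.33286788, -0.06473011,  1.46096117,  0.02158984,
        1.34986474, -0.08848968]), 'joint_vel': array([-1.93640598e-05, -1.01772455e-03,  8.26218530e-05,  2.99288726e-04,
        2.03102651e-03, -7.82573244e-04,  1.29590490e-03]), 'joint_torque': array([-5.01090744e-04, -6.23260260e+01,  2.41011410e-02, -3.89901066e+01,
       -6.14614505e-02,  3.98683024e-02,  1.46172792e-04]), 'ee_pos': array([0.16525139, 0.60237358, 0.23274701]), 'eef_rot': array([ 1.33458194e-01,  9.91054194e-01, -6.99339048e-04, -7.14670785e-05]), 'ft_force': array([-0.14614406,  0.18500825, -0.95246967]), 'torque': array([-0.02096896, -0.00195815,  0.04023298]), 'grip_force': 0.0, 'width': 0.08721312527082979}
scene [[451.6184603    0.         320.67188952]
 [  0.         451.6184603  237.43687777]
 [  0.           0.           1.        ]] [-0.11051512  0.          0.          0.          0.        ] [ 0.87527027 -0.50162124  1.16570183] [ 0.93480635  0.24332557 -0.07315458 -0.24814949]
hook_knob [(0.56, [303, 260, 28, 55])]
guard_hook [(0.86, [303,
[... 151 characters left out ...]
2, 155])]
padlock [(0.68, [280, 262, 21, 17])]
screwdriver [(0.51, [359, 157, 25, 28])]
key_box [(0.66, [192, 390, 45, 36])]
top [[612.92379459   0.         324.7197148 ]
 [  0.         612.92379459 253.91364625]
 [  0.           0.           1.        ]] [-0.06207291  0.          0.          0.          0.        ] [4.10019478e-01 9.31516451e-04 1.60638951e+00] [-0.70024119  0.71214378 -0.03358787  0.03722047]
hook_knob [(0.85, [362, 247, 37, 52])]
guard_hook []
lever_pad []
hold_lever [(0.62, [308, 291, 23, 47]), (0.43, [174, 306, 38, 70])]
keeper [(0.72, [351, 253, 176, 146])]
padlock [(0.64, [361, 283, 21, 26])]
screwdriver [(0.81, [172, 306, 39, 69])]
key_box [(0.9, [512, 292, 31, 42])]
```

```bash
python3 - <<'E'
import cv2
a=cv2.imread("pics/scene0.png")[170:380,200:420]; cv2.imwrite("pics/s1.png",cv2.resize(a,None,fx=2.7,fy=2.7,interpolation=cv2.INTER_CUBIC))
a=cv2.imread("pics/top0.png")[160:340,240:480]; cv2.imwrite("pics/t1.png",cv2.resize(a,None,fx=3,fy=3,interpolation=cv2.INTER_CUBIC))
E
```

```text
(no output)
```

View pics/s1.png

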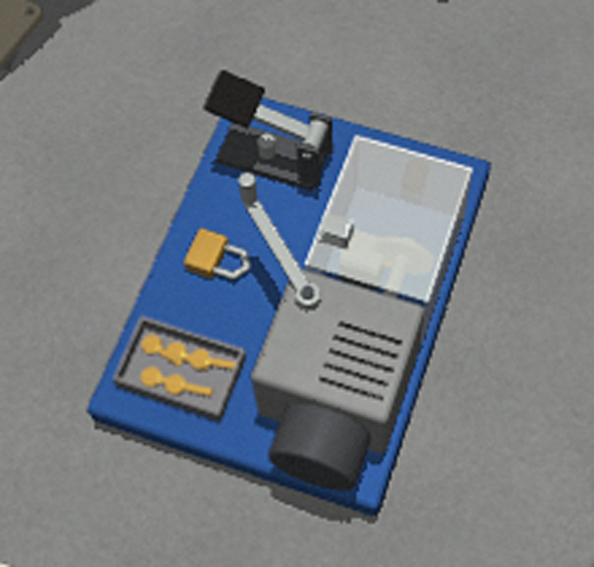

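View pics/t1.png

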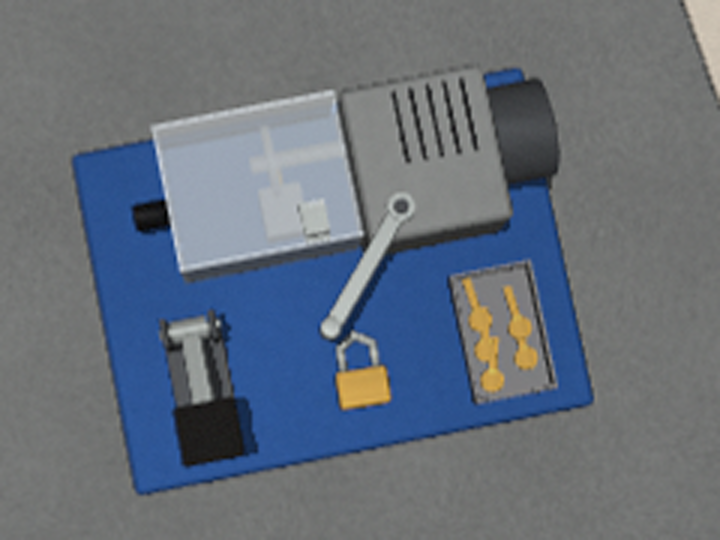

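The top view shows the pivot at about (373,229), the knob top at (350,269), the pad at (310,304), the keeper at (345,232) and the padlock just in front of the knob. In the scene view the pivot is at (314,279), the knob top at (291.5,237) and the pad at (287,206).

```bash
cat > h.py <<'E'
import numpy as np, cv2
from scipy.spatial.transform import Rotation as R
def ray(d,px):
    u=cv2.undistortPoints(np.array([[px]],float),np.array(d["camera_matrix"]),np.array(d["dist_coeffs"]))[0,0]
    v=R.from_quat(d["attitude"]).apply([u[0],u[1],1.]); return np.array(d["xyz"]),v
def atz(d,px,z):
    o,v=ray(d,px); return (o+v*(z-o[2])/v[2])
def tri(d1,p1,d2,p2):
    A=[];b=[]
    for d,p in((d1,p1),(d2,p2)):
        o,v=ray(d,p); v=v/np.linalg.norm(v); M=np.eye(3)-np.outer(v,v); A.append(M);b.append(M@o)
    return np.linalg.lstsq(np.vstack(A),np.hstack(b),rcond=None)[0]
def px(d,P):
    q=R.from_quat(d["attitude"]); t=q.inv().apply(np.array(P)-d["xyz"])
    return cv2.projectPoints(t.reshape(1,3),np.zeros(3),np.zeros(3),np.array(d["camera_matrix"]),np.array(d["dist_coeffs"]))[0].ravel()
E
python3 - <<'E'
from h import *
from bench import r
np.set_printoptions(precision=4,suppress=True)
s=r.camera("scene");t=r.camera("top")
P={}
for n,a,b,z in(("pivot",(313.7,278.9),(373.3,228.7),.152),("knobtop",(291.5,236.7),(350.3,269),.188),("pad",(287,206.3),(310,304),.143),("keeper",(324,256.3),(344.7,232.3),.162)):
    P[n]=(atz(s,a,z)+atz(t,b,z))/2
    print(n,"scene",atz(s,a,z),"top",atz(t,b,z),"tri",tri(s,a,t,b))
# machine yaw from ledge edges (top, z=.04)
e=[atz(t,(240+x/3,160+y/3),.04) for x,y in((137,493),(592,404),(76,156))]
d=e[0]-e[1]; print("edge yaw",np.arctan2(-d[0],d[1])); d=e[2]-e[0]; print("x yaw",np.arctan2(d[1],d[0]))
d=P["keeper"]-P["pivot"]; print("keeper yaw",np.arctan2(-d[0],d[1]),np.hypot(*d[:2]))
d=P["knobtop"]-P["pivot"]; print("knob ang",np.arctan2(-d[0],d[1]),np.hypot(*d[:2]))
E
```

```text
pivot scene [ 0.6168 -0.1113  0.152 ] top [ 0.615  -0.1101  0.152 ] tri [ 0.6157 -0.1102  0.1485]
knobtop scene [ 0.5195 -0.0516  0.188 ] top [ 0.5165 -0.0517  0.188 ] tri [ 0.5176 -0.051   0.1851]
pad scene [0.4425 0.0452 0.143 ] top [0.4379 0.0443 0.143 ] tri [0.4395 0.0457 0.1395]
keeper scene [ 0.6109 -0.0487  0.162 ] top [ 0.6061 -0.0412  0.162 ] tri [ 0.6076 -0.0419  0.1477]
edge yaw 0.17511657839288244
x yaw 0.16980238684504428
keeper yaw 0.11128647043079029 0.06618014546453402
knob ang 1.0276539344352493 0.11432646129204799
```

```bash
python3 -m pendant '[[-0.026,-0.0223,0,0],[-0.026,-0.0223,0,0],[-0.026,-0.0223,0,0],[-0.026,-0.0223,0,0],[-0.026,-0.0223,0,0],[-0.026,-0.0223,0,0],[-0.026,-0.0223,0,0],[-0.026,-0.0223,0,0]]' 0 20
python3 -m pendant '[[-0.021,-0.0236,0,0],[-0.021,-0.0236,0,0],[-0.021,-0.0236,0,0],[-0.021,-0.0236,0,0],[-0.021,-0.0236,0,0],[-0.021,-0.0236,0,0],[-0.021,-0.0236,0,0],[-0.021,-0.0236,0,0]]'
python3 -m pendant '[[-0.016,-0.0249,0,0],[-0.016,-0.0249,0,0],[-0.016,-0.0249,0,0],[-0.016,-0.0249,0,0],[-0.016,-0.0249,0,0],[-0.016,-0.0249,0,0],[-0.016,-0.0249,0,0],[-0.016,-0.0249,0,0]]'
python3 -m pendant '[[0,0,0,0.115],[0,0,0,0.115],[0,0,0,0.115],[0,0,0,0.115],[0,0,0,0.115],[0,0,0,0.115],[0,0,0,0.115],[0,0,0,0.115]]'
python3 -m pendant '[[0,0,0,0.115],[0,0,0,0.115],[0,0,0,0.115],[0,0,0,0.115],[0,0,0,0.115],[0,0,0,0.115],[0,0,0,0.115],[0,0,0,0.115]]'
python3 - <<'E'
from bench import r
import cv2
print(r.read_state()["joint_positions"])
d=r.camera("wrist"); cv2.imwrite("pics/w1.png",d["img"][:,:,::-1]); print(d["xyz"],d["attitude"],r.read_state()["ee_pos"])
E
```

```text
time: 1.67
ee_pos: [0.3194, 0.3742, 0.2337]
eef_rot: [0.133, 0.991, 0.0, 0.0]
ft_force: [0.7, -0.0, -0.5]
width: 0.0416
grip_force: 0.0
time: 2.33
ee_pos: [0.4313, 0.1476, 0.2338]
eef_rot: [0.134, 0.991, 0.0, 0.0]
ft_force: [1.5, 0.6, -0.3]
width: 0.0005
grip_force: 0.0
time: 3.0
ee_pos: [0.5018, -0.0782, 0.2339]
eef_rot: [0.133, 0.991, 0.0, 0.0]
ft_force: [-0.2, -0.5, -0.1]
width: 0.0003
grip_force: 0.0
time: 3.67
ee_pos: [0.5015, -0.0768, 0.2336]
eef_rot: [0.562, 0.827, 0.0, 0.0]
ft_force: [-0.5, 0.2, -0.3]
width: 0.0004
grip_force: 0.0
time: 4.33
ee_pos: [0.5015, -0.0768, 0.2336]
eef_rot: [0.871, 0.492, 0.0, -0.0]
ft_force: [0.1, -0.5, 0.1]
width: 0.0
grip_force: 0.0
[-0.60993917  0.06048101  0.70776995  1.79862066 -0.0411478   1.29698266
 -0.43461981]
[ 0.53787051 -0.01754478  0.38489384] [ 0.95568755 -0.2656221  -0.03359922  0.12238181] [ 0.50157135 -0.07681045  0.2336405 ]
```

View pics/w1.png

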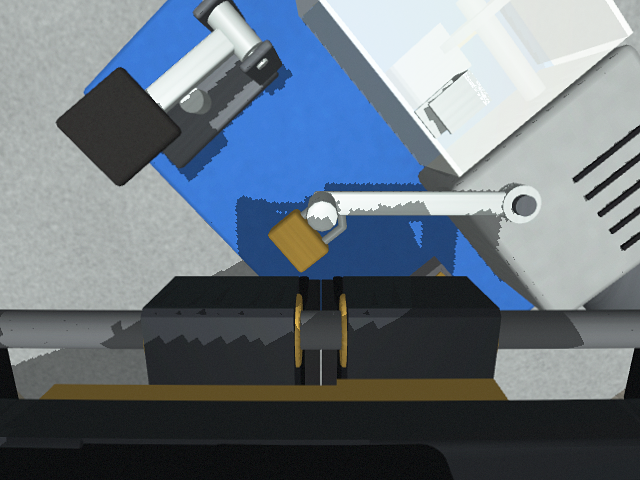

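The wrist view shows the knob at about (322,208), dead ahead of the closed fingers. The pivot is at (521,204) and the pad is centred at (119,126). I'll lower and push next, and compute positions from this same picture first.

```bash
python3 - <<'E'
from h import *
from bench import r
np.set_printoptions(precision=4,suppress=True)
d=r.camera("wrist")
p=atz(d,(521,204),.152);k=atz(d,(322,205),.188)
print("pivot",p,"knob",k,"pad",atz(d,(119,126),.143)); v=k-p; print(np.hypot(*v[:2]),np.arctan2(-v[0],v[1]))
for c in((119,67),(181,130),(120,186),(57,122)): print(atz(d,c,.143))
E
python3 -m pendant '[[0,0,0.016,0],[0,0,0.016,0],[0,0,0.016,0],[0,0,0.016,0],[0,0,0,0]]'
```

```text
pivot [ 0.6166 -0.1115  0.152 ] knob [ 0.5217 -0.0468  0.188 ] pad [0.443  0.0462 0.143 ]
0.11488054841509242 0.9727051210813916
[0.4626 0.0712 0.143 ]
[0.4719 0.0256 0.143 ]
[0.4221 0.0188 0.143 ]
[0.414  0.0669 0.143 ]
time: 4.85
ee_pos: [0.5, -0.0766, 0.167]
eef_rot: [0.868, 0.496, -0.002, -0.001]
ft_force: [-0.3, 0.6, 0.1]
width: 0.0006
grip_force: 0.0
```

```bash
python3 -m pendant '[[0.0065,0,0,0],[0.0065,0,0,0],[0.0065,0,0,0],[0.0069,-0.0008,0,0.06],[0.0069,-0.0008,0,0.06],[0.0069,-0.0008,0,0.06],[0.0069,-0.0008,0,0.06],[0.0069,-0.0008,0,0.06]]'
python3 -m pendant '[[0.0069,-0.0008,0,0.06],[0.0069,-0.0008,0,0.06],[0.0069,-0.0008,0,0.06],[0.0069,-0.0008,0,0.06],[0.0069,-0.0008,0,0.06],[0.0069,-0.0008,0,0.06],[0,0,0,0]]'
python3 - <<'E'
from h import *
from bench import r
d=r.camera("wrist"); cv2.imwrite("pics/w2.png",d["img"][:,:,::-1])
E
```

```text
time: 5.52
ee_pos: [0.5304, -0.0296, 0.1705]
eef_rot: [0.934, 0.358, 0.001, 0.0]
ft_force: [-0.7, -1.0, -0.2]
width: 0.0005
grip_force: 0.5
time: 6.1
ee_pos: [0.5625, -0.0019, 0.1702]
eef_rot: [0.983, 0.186, 0.001, 0.0]
ft_force: [-0.0, 0.2, 0.2]
width: 0.0008
grip_force: 0.0
```

View pics/w2.png

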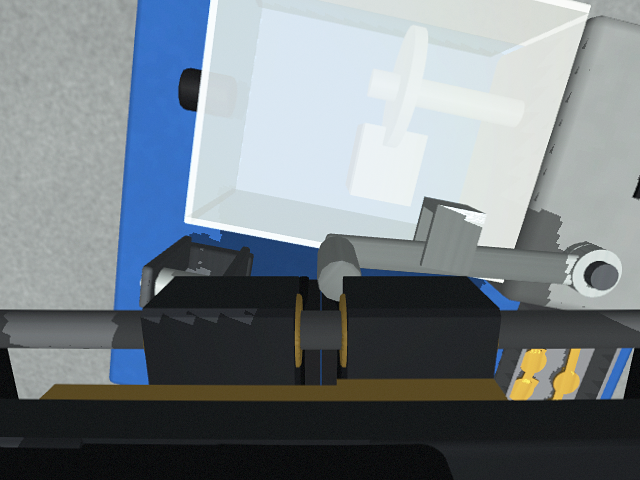

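The hook bar is now entering the keeper, with the knob at about (338,280) against the fingers and roughly 15 mm still to go.

```bash
python3 -m pendant '[[0.004,0,0,0.06],[0.004,0,0,0.06],[0.004,0,0,0.06],[0,0,0,0]]'
python3 -m pendant '[[0.003,0,0,0],[0.002,0,0,0],[0.002,0,0,0],[0,0,0,0],[0,0,0,0]]'
```

```text
time: 6.48
ee_pos: [0.5729, 0.0004, 0.1698]
eef_rot: [0.995, 0.097, 0.0, -0.0]
ft_force: [-0.2, 0.3, 0.6]
width: 0.0004
grip_force: 0.0
time: 6.9
ee_pos: [0.5776, 0.0005, 0.1692]
eef_rot: [0.995, 0.097, -0.002, -0.0]
ft_force: [-9.8, -1.4, 4.1]
width: 0.0004
grip_force: 4.3
```

```bash
python3 -m pendant '[[0.002,0,0,0],[0,0,0,0],[0,0,0,0]]'
python3 - <<'E'
from h import *
from bench import r
np.set_printoptions(precision=4,suppress=True)
d=r.camera("top"); im=d["img"][:,:,::-1].copy()
y=.172;P=np.array([.616,-.111]);u=np.array([-np.sin(y),np.cos(y)])
for a in(.02,.05,.09,.115): print(a,px(d,[*(P+a*u),.152]))
cv2.imwrite("pics/t2.png",cv2.resize(im[190:290,290:410],None,fx=6,fy=6,interpolation=cv2.INTER_CUBIC))
E
```

```text
time: 7.15
ee_pos: [0.5781, 0.0004, 0.1689]
eef_rot: [0.995, 0.097, -0.004, -0.0]
ft_force: [-17.2, -3.2, 8.5]
width: 0.0003
grip_force: 8.4
0.02 [365.4619 229.8148]
0.05 [353.1662 232.1498]
0.09 [336.7548 235.2677]
0.115 [326.4895 237.2188]
```

View pics/t2.png

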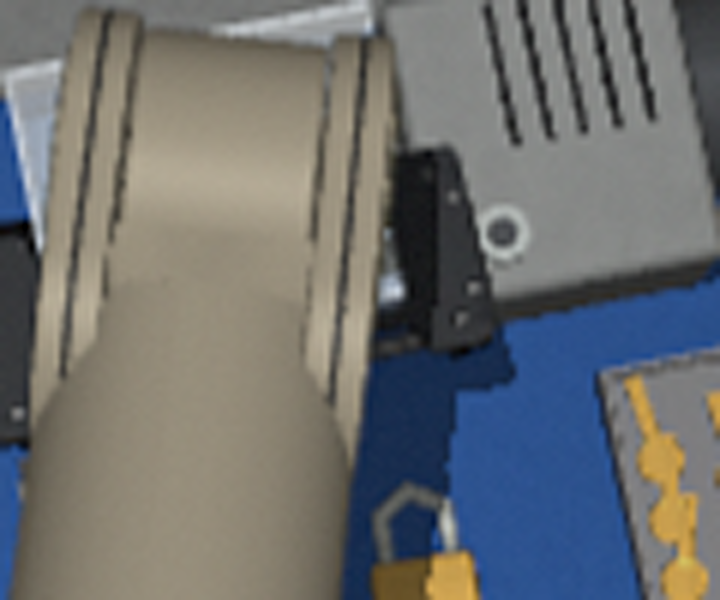

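The arm hides the hook in the top view, but the stop is stiff: 17 N for 0.5 mm of movement, at the expected home position. I'll back off and look.

```bash
python3 -m pendant '[[-0.006,0,0,0],[-0.012,0,0,0],[-0.018,0,-0.01,0],[-0.02,-0.014,-0.01,0],[-0.02,-0.014,-0.01,0],[-0.02,-0.014,0,0],[-0.02,-0.014,0,0],[-0.018,-0.014,0,0]]'
python3 -m pendant '[[0,0,0,0],[0,0,0,0]]'
python3 - <<'E'
from h import *
from bench import r
np.set_printoptions(precision=4,suppress=True)
d=r.camera("wrist"); cv2.imwrite("pics/w3.png",d["img"][:,:,::-1]); print(d["xyz"],d["attitude"])
for z in ("lever_pad","hook_knob"):print(z,[(round(o["score"],2),[round(float(v)) for v in o["bbox"]]) for o in r.outline_of(z,"wrist")[:2]])
E
```

```text
time: 7.87
ee_pos: [0.4354, 0.0449, 0.1999]
eef_rot: [0.995, 0.098, 0.001, -0.0]
ft_force: [0.1, -0.2, -0.1]
width: 0.0006
grip_force: 0.0
time: 8.03
ee_pos: [0.4361, 0.0453, 0.2]
eef_rot: [0.995, 0.098, 0.001, -0.001]
ft_force: [-0.1, -0.5, -0.5]
width: 0.0006
grip_force: 0.0
[0.5042 0.0589 0.3514] [ 0.7673 -0.6287 -0.0805  0.097 ]
lever_pad [(0.61, [320, 190, 98, 215])]
hook_knob [(0.28, [322, 180, 94, 201]), (0.18, [322, 178, 92, 204])]
```

View pics/w3.png

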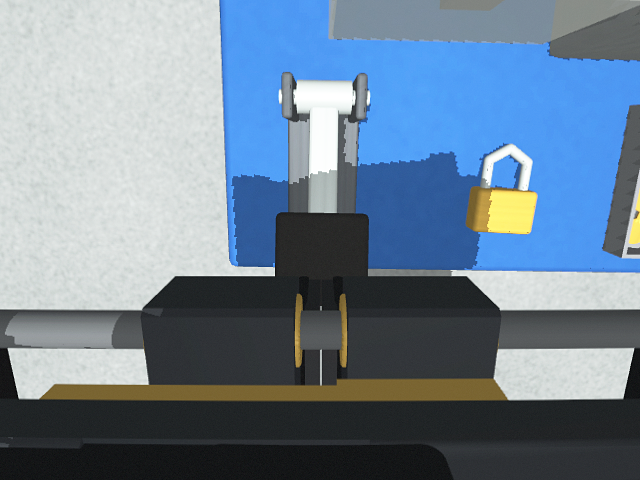

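The wrist view shows the lever in line with the tool: pad far edge at (322,213), hinge barrel at (324,97). Now the hook check from the scene camera.

```bash
python3 - <<'E'
from h import *
from bench import r
np.set_printoptions(precision=4,suppress=True)
d=r.camera("wrist"); m=lambda v:R.from_euler('z',-.172).apply(v)
p=np.array([.4361,.0453,0])
for n,c,z in(("far edge",(322,213),.137),("hinge",(324,97),.118)):
    q=atz(d,c,z); print(n,q,"from tool, machine axes",m(q-p)*1000)
d=r.camera("scene"); im=d["img"][:,:,::-1]
cv2.imwrite("pics/s2.png",cv2.resize(im[180:300,240:400],None,fx=5,fy=5,interpolation=cv2.INTER_CUBIC))
y=.172;P=np.array([.6165,-.111]);u=np.array([-np.sin(y),np.cos(y)])
for a in(0,.06): q=y+a;print(a,[ (px(d,[*(P+.115*np.array([-np.sin(q),np.cos(q)])),.188])-[240,180])*5,(px(d,[*P,.152])-[240,180])*5])
E
```

```text
far edge [0.4658 0.0491 0.137 ] from tool, machine axes [ 29.8965  -1.3673 137.    ]
hinge [0.5248 0.0595 0.118 ] from tool, machine axes [ 89.7857  -1.1457 118.    ]
0 [array([444.553 , 266.5809]), array([368.3726, 493.7232])]
0.06 [array([431.4556, 263.0628]), array([368.3726, 493.7232])]
```

View pics/s2.png

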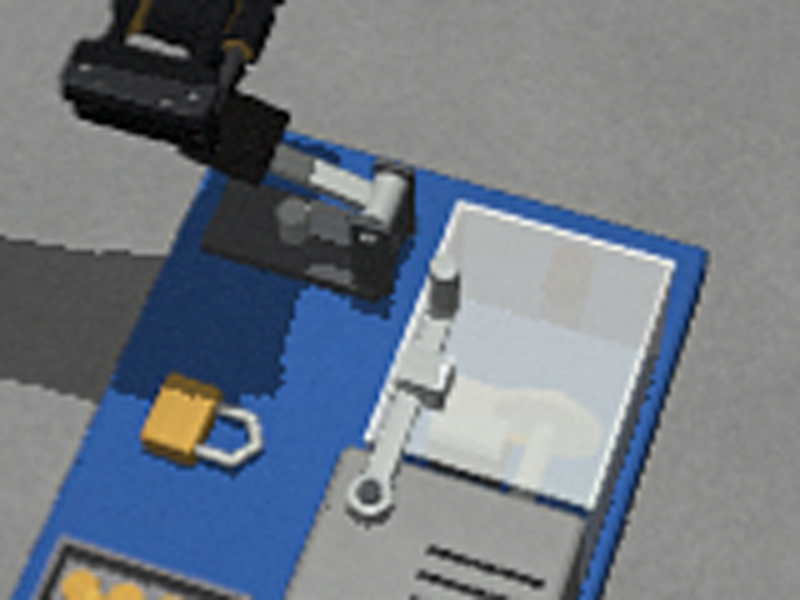

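The hook is home: the knob top is at (445,265) in the crop against (444.6,266.6) predicted. The tool is 90 mm from the hinge, so I can press straight down to a TCP z of about 0.132.

```bash
python3 -m pendant '[[0,0,0.01,0],[0,0,0.01,0],[0,0,0.01,0],[0,0,0.006,0],[0,0,0,0]]'
python3 -m pendant '[[0,0,0.004,0],[0,0,0.004,0],[0,0,0.004,0],[0,0,0.004,0],[0,0,0,0],[0,0,0,0]]'
```

```text
time: 8.7
ee_pos: [0.4353, 0.0442, 0.1616]
eef_rot: [0.995, 0.097, -0.001, 0.001]
ft_force: [0.5, 0.0, -0.0]
width: 0.0007
grip_force: 0.0
time: 9.2
ee_pos: [0.4365, 0.0447, 0.1476]
eef_rot: [0.995, 0.097, 0.0, -0.0]
ft_force: [-1.7, -1.2, 5.0]
width: 0.0007
grip_force: 2.3
```

```bash
python3 -m pendant '[[0,0,0.004,0],[0,0,0.004,0],[0,0,0.003,0],[0,0,0.002,0],[0,0,0.001,0],[0,0,0,0],[0,0,0,0]]'
```

```text
time: 9.78
ee_pos: [0.4356, 0.0445, 0.1336]
eef_rot: [0.995, 0.097, -0.001, -0.0]
ft_force: [-5.9, -1.2, 8.2]
width: -0.0
grip_force: 4.0
```

```bash
python3 -m pendant '[[0,0,0.001,0],[0,0,0.0005,0],[0,0,0,0],[0,0,0,0]]'
python3 - <<'E'
from h import *
from bench import r
d=r.camera("scene"); im=d["img"][:,:,::-1]
cv2.imwrite("pics/s3.png",cv2.resize(im[180:300,240:400],None,fx=5,fy=5,interpolation=cv2.INTER_CUBIC))
E
```

```text
time: 10.12
ee_pos: [0.4358, 0.0445, 0.1322]
eef_rot: [0.995, 0.097, -0.001, -0.0]
ft_force: [-6.3, -1.9, 9.4]
width: 0.0001
grip_force: 4.6
```

View pics/s3.png

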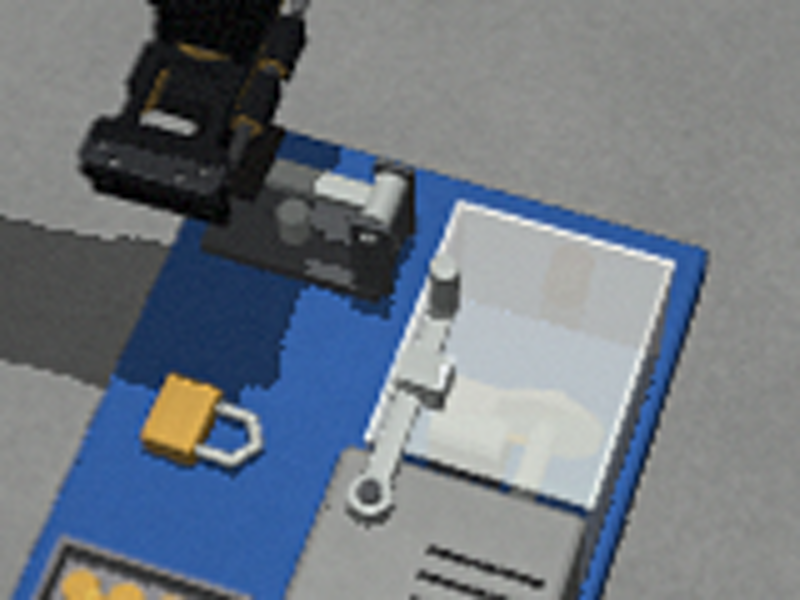

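The pad is down with the lever arm level, the hook is still home (knob at (445,265)) and the padlock hasn't moved. At 9.4 N with the tip at z = 0.121, this is half-way. Now hold for more than 3 s.

```bash
for i in 1 2 3 4 5 6; do python3 -m pendant '[[0,0,0,0],[0,0,0,0],[0,0,0,0],[0,0,0,0],[0,0,0,0],[0,0,0,0],[0,0,0,0],[0,0,0,0]]' | egrep 'time|pos|ft'; done
```

```text
time: 10.83
ee_pos: [0.4358, 0.0445, 0.1322]
ft_force: [-6.3, -1.6, 9.2]
time: 11.5
ee_pos: [0.4358, 0.0445, 0.1322]
ft_force: [-6.3, -1.6, 9.5]
time: 12.17
ee_pos: [0.4358, 0.0445, 0.1323]
ft_force: [-6.3, -1.5, 9.1]
time: 12.83
ee_pos: [0.4358, 0.0445, 0.1322]
ft_force: [-5.5, -1.7, 7.7]
time: 13.5
ee_pos: [0.4358, 0.0445, 0.1322]
ft_force: [-6.2, -0.6, 8.5]
time: 14.17
ee_pos: [0.4358, 0.0445, 0.1323]
ft_force: [-5.5, -2.1, 9.0]
```

```bash
python3 -c "
from bench import r
print(r.close_job())"
```

```text
the job is handed in; nothing more can be done
None
```

I swung the guard hook fully home, then pressed the lever pad to half-way (about 9 N) and held it there over 4 s. I handed the job in at about 14 s, still holding; the hook and padlock were in place in the last picture, and the arm never went near the screwdriver or key box after its first high pass.

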